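# Load the wash cassette and lift it out by its catches

## Task

Lift the sorting tray by its red handle bar so that the three valve tappets slide down into the blue wash cassette, then lower the tray until it lies level again. Then pinch the cassette's two red side catches together, lift it straight up out of its dock with the tappets in it, and finish while still holding it by the pinched catches, level and about 10 cm above its seat, clear of everything else. Leave the piston, the oil bottle and the spanner where they are.

Things in the scene. Friction and masses are not known exactly. Their poses are not given: they have to be found in the camera images.
- station: green station fixed to the bench, base plate 110 x 270 x 10 mm (x, y, z), origin on the bench surface. In its frame (z up): the grey dock with the cassette is centred at y = -85 mm; the tray starts at y = -24 mm and runs to +y. Dock walls reach out to x = +-46 mm and up to z = 40 mm; two green hinge posts at x = +-27 mm, y = -24 mm reach up to z = 96 mm; a green rest under the tray at y = 70 mm.
- tray_hinge (a point): middle of the tray's hinge line, fixed in the station frame at (0, -24, 85) mm; its axes are parallel to the station's. The tray turns about the x axis through it; lifting the handle swings it towards the cassette (-y).
- tray (a joint): tray hinge angle, rad: 0 = level (at rest on its stop, 350 g tray, the hinge is nearly free, so it falls back if let go), grows as the handle is lifted, stop at 1.15. Steel on the tray starts to slide between about 0.45 and 0.65.
- tray_mouth (a point): middle of the floor's edge at the tray's open end, 35 mm above the hinge line (120 mm above the bench) when level, 6 mm short of the cassette; turns with the tray and swings out over the cassette when tipped. The aluminium tray is a straight trough open at this end, 130 mm long, 34 mm wide inside, its floor flat, side walls 25 mm high inside.
- tray_handle (a point): middle of the tray's red round handle bar (10 mm thick, 60 mm free length between its two side struts, along the station's x). It lies 42 mm beyond the tray's end wall, 135 mm above the bench when level, free all round. At angle q the bar is at y = -24 + 172 cos q - 50 sin q, z = 85 + 172 sin q + 50 cos q (mm, station frame).
- cassette: blue open-topped wash cassette, 44 x 110 x 80 mm outside (x, y, z), 3 mm walls and floor, 0.3 kg; origin at the centre of its underside, z up, axes parallel to the station's while docked (1.5 mm play; rim then 90 mm above the bench). The catches' teeth hook under the dock's lips (4 mm overlap), so it lifts only with both catches pressed in by over 5 mm.
- dock_seat (a point): point fixed to the station, at (0, -85, 10) mm in its frame: where the cassette's origin lies when the cassette is fully seated.
- catch_a_pad (a point): centre of the outer face of the red grip pad of the catch on the cassette's +x side: at (35, 0, 66) mm in the cassette's frame when not pressed. The pad face is 34 mm wide (along y) and 36 mm high (z 48 to 84 mm in the cassette's frame). Its axes are parallel to the cassette's. Over their outer faces the two pads measure 70 mm, 54 mm when both are fully pressed.
- catch_b_pad (a point): the same on the -x side: at (-35, 0, 66) mm in the cassette's frame when not pressed.
- catch_a (a joint): how far catch a is pressed inwards, m: 0 = sprung out, 0.008 = fully pressed against its stop; the spring takes 3 N to start and 7 N to press fully; grip harder (20 to 30 N) to lift the cassette by the pads.
- catch_b (a joint): the same for catch b.
- tappet0_mid (a point): centre of a loose steel valve tappet, a cylinder 26 mm across and 24 mm high, about 60 g, standing upright in the tray at the start (centre 132 mm above the bench).
- tappet1_mid (a point): centre of a loose steel valve tappet, a cylinder 26 mm across and 24 mm high, about 60 g, standing upright in the tray at the start (centre 132 mm above the bench).
- tappet2_mid (a point): centre of a loose steel valve tappet, a cylinder 26 mm across and 24 mm high, about 60 g, standing upright in the tray at the start (centre 132 mm above the bench).
- piston: bystander: loose aluminium piston, 80 mm across, 55 mm high, standing on the bench near the station; origin at the centre of its underside.
- oil_bottle: bystander: loose black oil bottle, 54 mm across, 130 mm high, upright; origin at the centre of its underside.
- spanner: bystander: loose steel spanner 160 mm long lying flat along its own x, on the bench near the station; origin at the middle of its underside.
Mind the look-alikes: they are no part of the job. Several things have the shape of the cassette; the one meant has the colours described above. Leave any pink or turquoise look-alike of the part that bears tappet2_mid alone.

How it is judged (in metres and radians):
On the way, in this order (a step that is already met when the one before it is completed fails the run):
1. with the tray tipped up, all three tappets have slid into the cassette, which still sits in its dock (value of joint tray above 0.35 rad and x of tappet0_mid in the frame of cassette between -0.022 and 0.022 m and y of tappet0_mid in the frame of cassette between -0.055 and 0.055 m and z of tappet0_mid in the frame of cassette between 0 and 0.08 m and x of tappet1_mid in the frame of cassette between -0.022 and 0.022 m and y of tappet1_mid in the frame of cassette between -0.055 and 0.055 m and z of tappet1_mid in the frame of cassette between 0 and 0.08 m and x of tappet2_mid in the frame of cassette between -0.022 and 0.022 m and y of tappet2_mid in the frame of cassette between -0.055 and 0.055 m and z of tappet2_mid in the frame of cassette between 0 and 0.08 m and distance between cassette and dock_seat below 0.008 m), for 0.1 s.
2. the tray is lowered level again, with the tappets in the cassette and the cassette still in its dock (value of joint tray below 0.1 rad and x of tappet0_mid in the frame of cassette between -0.022 and 0.022 m and y of tappet0_mid in the frame of cassette between -0.055 and 0.055 m and z of tappet0_mid in the frame of cassette between 0 and 0.08 m and x of tappet1_mid in the frame of cassette between -0.022 and 0.022 m and y of tappet1_mid in the frame of cassette between -0.055 and 0.055 m and z of tappet1_mid in the frame of cassette between 0 and 0.08 m and x of tappet2_mid in the frame of cassette between -0.022 and 0.022 m and y of tappet2_mid in the frame of cassette between -0.055 and 0.055 m and z of tappet2_mid in the frame of cassette between 0 and 0.08 m and distance between cassette and dock_seat below 0.008 m), for 0.1 s.
At the end, for the whole second after the job is handed in: The cassette is held still by the fingers with both catches pressed more than 4 mm, its underside at least 60 mm above its seat, upright within 15 degrees, touching neither the station with its tray nor a bystander, with all three tappets inside it and the tray level within 0.1 rad (z of cassette in the frame of dock_seat above 0.06 m and angle between cassette's own z axis and vertical below 0.26 rad and linear speed of cassette below 0.03 m/s and value of joint each of catch_a, catch_b above 0.004 m and contact force between the fingers and cassette above 2 N and contact force between each of station, piston, oil_bottle, spanner and cassette below 0.05 N and value of joint tray below 0.1 rad and x of tappet0_mid in the frame of cassette between -0.022 and 0.022 m and y of tappet0_mid in the frame of cassette between -0.055 and 0.055 m and z of tappet0_mid in the frame of cassette between 0 and 0.08 m and x of tappet1_mid in the frame of cassette between -0.022 and 0.022 m and y of tappet1_mid in the frame of cassette between -0.055 and 0.055 m and z of tappet1_mid in the frame of cassette between 0 and 0.08 m and x of tappet2_mid in the frame of cassette between -0.022 and 0.022 m and y of tappet2_mid in the frame of cassette between -0.055 and 0.055 m and z of tappet2_mid in the frame of cassette between 0 and 0.08 m); the arm keeps its last pose, push and grip.
It fails at once if the piston is moved more than 30 mm or tipped over (distance of piston from where it was at the start of the episode above 0.03 m or angle between piston's own z axis and vertical above 0.5 rad).
It fails at once if the oil bottle is moved more than 30 mm or tipped over (distance of oil_bottle from where it was at the start of the episode above 0.03 m or angle between oil_bottle's own z axis and vertical above 0.5 rad).
It fails at once if the spanner is moved more than 30 mm (distance of spanner from where it was at the start of the episode above 0.03 m).
It also fails if it takes over 61 s, if anything falls off the work surface, if the arm or the gripper's body presses on something with over 40 N, if the wrist force passes 120 N, or if a joint passes its speed limit or range.

## Robot

A 6-joint arm with a two-finger parallel gripper is mounted at the origin on the work surface. World frame = base frame: x ahead of the robot, y to its left, z up, the work surface at z = 0. Lengths are in mm, angles in rad, forces in N, time in s.
With the tool pointing down it reaches from about 400 to 925 mm from the base axis. Payload 12.5 kg.
Tool frame: the origin (TCP) lies midway between the tips of the shut fingers; the grasp point (between the pads) lies 19 mm behind it; z points along the fingers, y is the line along which they close (so a half turn about z gives the same grasp; the last joint's range is limited). The gripper opens to 95 mm and grips with 3 to 60 N. Pads are 20 mm wide; open, the fingers measure 119 mm over their backs; the gripper's body (75 mm by 180 mm) begins 59 mm behind the grasp point.
Start: joints at [1.019, 0.491, 1.559, -0, 1.092, -0.106], TCP at [269.474, 563.942, 214.661] pointing down, gripper open.
Joint ranges: [-3.1, 3.1], [-0.84, 2.19], [0.05, 2.79], [-1.13, 4.28], [0.06, 2.93], [-2.69, 2.69]. Speed limits (rad/s): [2.22, 2.22, 2.79, 3.14, 3.14, 3.14].

## Interface

Orientations are given as a unit quaternion [w, x, y, z].
In Python, from station import * gives the robot as it stands. The module is installed in compiled form; this text tells all that it offers.
- The arm moves only by the tool play_rows, never from a script. Its argument "steps" is one flat list of numbers, 5 for each row, row after row: the gripper command: -1 is shut, 1 is fully open, values between are in proportion, then the shift along the tool's x, y, z normalised to -1 to 1, where 1 is 0.8 m, then the turn about the tool's z normalised to -1 to 1, where 1 is 45 degrees. In form: [fingers, tx, ty, tz, twist, fingers, tx, ty, tz, twist, ...]. A call has 1 to 20 rows; each row shifts and turns the commanded pose from where the row before left it, along the tool's axes as they then stand; what a row does not reach is not made up. A row lasts 1/12 s, in which the tool goes at most 41.7 mm and 7.16 degrees, less where a joint would pass 70% of its speed; a pose out of reach is approached as far as the arm can. A call with a number of a shift or a turn outside -1 to 1 is refused whole. A call with a gripper value outside its range is refused whole. The fingers move at their own pace and stop on an object; "squeeze" is the grip in N (left out, the last holds). Time passes only in rows, so rows that do not move let the fingers close. It gives the time, the measured TCP pose, the force, the opening and the grip force at its end, in the units of the state.
- get_obs(): the state, without advancing time (a new reading comes with each control period).
- read_camera(name): name is "scene" or "top" or "wrist"; returns a dict with "image" (384x512x3 uint8, red, green, blue), "fx", "fy", "cx", "cy" (pixels), "k1" (the pictures are not rectified: a ray, as slopes to the right and down, at radius r is drawn at 1 + k1 r^2 times it, then the intrinsics apply), "R" (3x3) and "t" (3): a world point X has camera coordinates R X + t; the wrist camera has in their place "mount" (4x4, takes a point from camera to tool coordinates, whose origin is the TCP and whose axes are the flange's). Camera axes: x right, y down, z forward; pixel columns grow to the right and rows downward; lengths in mm; the calibration is good to about 2 mm. A picture is of the moment at which its call begins: read the wrist's pose just before it. There is no depth.
- job_done(): hands the job in; it is judged then, once.
The state is a dict: "time_s": time; "joints": joint angles; "qd": joint speeds; "joint_efforts": joint torques, N m; "tcp_pos": TCP position; "tool_rot": TCP orientation; "force": force on the tool from outside, world axes, zero at the start; "torque": the same for the moment, N m; "opening": finger opening in mm; "grasp_force": force on a finger pad.
Only numpy, scipy, OpenCV 4.12 (cv2) and the standard library are available. Lean on these libraries where they do the work, as an engineer would, in place of code of your own. Each camera call takes 0.05 s, during which the arm holds its last target. There are 200 camera calls.

## Working session

There is one attempt and no reset: what is moved stays moved. The work goes in short steps, Python scripts to look and compute and a tool call to move; the robot and the scene stay as the last step left them, time stands still between calls to the robot, and variables do not carry over. Pictures are saved under pics/ and viewed, at most 10 in all, crops included, and the job is handed in when it is done.

Besides the shell and the picture viewer there is one more tool, called after "Request:" in YAML: its name, and indented under it one key for each argument. play_rows: Moves the arm, as the interface text tells. Scaled input: -1 to 1 covers 0.8 m each way for a shift and 45 degrees each way for a turn. Its arguments: {"type":"object","properties":{"steps":{"type":"array"},"squeeze":{"type":"number"}},"required":["steps"]}

```bash
mkdir -p pics; cat > h.py <<'E'
import numpy as np, cv2
from station import *
def snap(n,f):
    o=get_obs(); c=read_camera(n); c['obs']=o
    cv2.imwrite(f'pics/{f}.png',c['image'][:,:,::-1]); 
    np.save(f'pics/{f}.npy',c,allow_pickle=True); return c
def load(f): return np.load(f'pics/{f}.npy',allow_pickle=True).item()
def qR(q):
    from scipy.spatial.transform import Rotation as R
    return R.from_quat([q[1],q[2],q[3],q[0]]).as_matrix()
def ext(c):
    if 'R' in c: return np.array(c['R']),np.array(c['t'])
    M=np.array(c['mount']); o=c['obs']; Rt=qR(o['tool_rot'])
    Rc=Rt@M[:3,:3]; p=Rt@M[:3,3]+np.array(o['tcp_pos']); return Rc.T,-Rc.T@p
def ray(c,u,v):
    K=np.array([[c['fx'],0,c['cx']],[0,c['fy'],c['cy']],[0,0,1]])
    n=cv2.undistortPoints(np.array([[[u,v]]],float),K,np.array([c['k1'],0,0,0,0]))[0,0]
    R,t=ext(c); return -R.T@t, R.T@np.array([n[0],n[1],1])
def onz(c,u,v,z):
    o,d=ray(c,u,v); return o+d*(z-o[2])/d[2]
def proj(c,X):
    R,t=ext(c); p=R@np.array(X,float)+t; x,y=p[:2]/p[2]; s=1+c['k1']*(x*x+y*y)
    return c['fx']*x*s+c['cx'],c['fy']*y*s+c['cy']
E
python3 - <<'E'
from h import *
a=snap('scene','s0');b=snap('top','t0');print(get_obs())
for c in(a,b):print(c['fx'],c['k1'],-np.array(c['R']).T@c['t'])
E
```

```text
{'time_s': 0.1, 'joints': array([ 1.01941527e+00,  4.91468327e-01,  1.55938094e+00,  1.33827503e-05,
        1.09166742e+00, -1.05571509e-01]), 'qd': array([-0.00130695, -0.00235152, -0.00147253, -0.00041782, -0.00069534,
       -0.00139644]), 'joint_efforts': array([ 1.73257333e-03, -6.13625765e+01, -2.58604914e+01,  6.93385187e-02,
        4.70797322e-02, -1.11124016e-04]), 'tcp_pos': array([269.34664885, 563.75917213, 214.14201407]), 'tool_rot': array([-1.54666776e-04,  2.21066449e-01,  9.75258638e-01, -4.35401531e-04]), 'force': array([0.08026199, 0.47848559, 0.46156616]), 'torque': array([-0.00374639,  0.01678862,  0.00795882]), 'grasp_force': 0.0, 'opening': 95.10572689171777}
404.58408777198116 -0.1171553210763528 [840.40143025 446.30742779 630.14422756]
462.3238881209004 0.00410682536086149 [ 509.65749774  -70.29750276 1230.29829253]
```

View pics/t0.png

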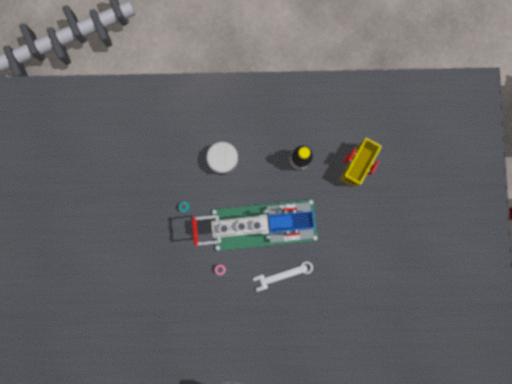

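View pics/s0.png

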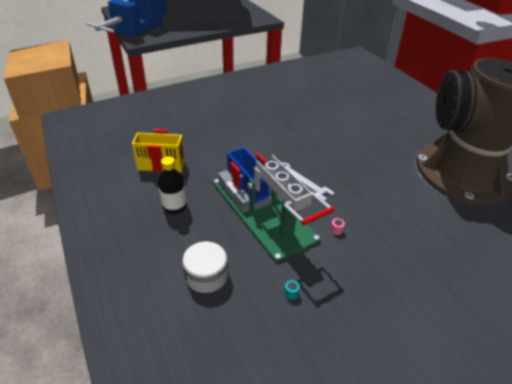

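The top view shows the blue cassette at (290,222) in its grey dock, the tray with three tappets at (225–258,226), and the red bar at (195,230). The yellow cassette look-alike is at (363,162). The bystanders are the piston (222,157), bottle (301,157) and spanner (285,275). The rings at (183,207) turquoise and (220,270) pink are tappet look-alikes. I choose the blue cassette and will check it in a close crop.

```bash
python3 - <<'E'
from h import *
c=load('t0'); im=c['image']; h=cv2.cvtColor(im,cv2.COLOR_RGB2HSV)
red=((h[...,0]<8)|(h[...,0]>172))&(h[...,1]>150)&(h[...,2]>80)
blue=(abs(h[...,0].astype(int)-111)<10)&(h[...,1]>130)&(h[...,2]>60)
green=(abs(h[...,0].astype(int)-75)<15)&(h[...,1]>90)&(h[...,2]>40)
for nm,m,z in(('red',red,135),('red',red,76),('blue',blue,90),('green',green,10)):
    n,l,s,ce=cv2.connectedComponentsWithStats(m.astype(np.uint8))
    for i in range(1,n):
        if s[i,4]>8 and 150<ce[i][1]<260 and 150<ce[i][0]<340:
            p=onz(c,*ce[i],z); pts=np.argwhere(l==i)[:,::-1].astype(np.float32)
            print(nm,z,s[i],ce[i].round(1),p.round(0),cv2.minAreaRect(pts))
ys,xs=np.nonzero(green); print('allgreen',cv2.minAreaRect(np.c_[xs,ys].astype(np.float32)))
for u,v in((214,211),(311,202),(316,238),(218,248)):print(onz(c,u,v,10).round(0))
for n,(u,v),z in(('piston',(222,157),55),('bottle',(304,153),130),('sp1',(307,267),5),('sp2',(261,284),5),('yel',(363,162),90)):print(n,onz(c,u,v,z).round(0))
cv2.imwrite('pics/t0c.png',cv2.resize(im[185:265,165:335,::-1],None,fx=4.5,fy=4.5,interpolation=cv2.INTER_CUBIC))
E
```

```text
red 135 [285 209   8   2  11] [288.6 209.3] [ 565. -153.  135.] ((288.5, 209.5), (1.0, 7.0), 90.0)
red 135 [192 217   6  28 117] [194.6 230.5] [519.  70. 135.] ((194.72543334960938, 230.47955322265625), (27.160722732543945, 4.61732292175293), 84.80557250976562)
red 76 [285 209   8   2  11] [288.6 209.3] [ 568. -158.   76.] ((288.5, 209.5), (1.0, 7.0), 90.0)
red 76 [192 217   6  28 117] [194.6 230.5] [520.  78.  76.] ((194.72543334960938, 230.47955322265625), (27.160722732543945, 4.61732292175293), 84.80557250976562)
blue 90 [269 211  46  22 795] [291.1 221.4] [ 537. -162.   90.] ((291.4046936035156, 221.47471618652344), (19.212512969970703, 45.16188049316406), 86.42366790771484)
green 10 [218 204  49  15 413] [240.8 211. ] [569. -37.  10.] ((242.22190856933594, 211.1082305908203), (9.473973274230957, 48.783111572265625), 83.9909896850586)
green 10 [314 229   3   6  10] [315.1 231.5] [ 511. -231.   10.] ((315.04998779296875, 231.6500244140625), (5.0596442222595215, 1.5811387300491333), 71.56504821777344)
green 10 [220 235  65  15 541] [244.8 241.8] [488. -46.  10.] ((251.66830444335938, 240.6831817626953), (11.64193344116211, 63.88138198852539), 84.2894058227539)
green 10 [288 239  25   4  34] [300.3 240.8] [ 487. -191.   10.] ((299.9923095703125, 240.93850708007812), (1.6124515533447266, 24.0627384185791), 82.87498474121094)
allgreen ((247.08030700683594, 224.81536865234375), (47.69337463378906, 137.5808868408203), 89.04515838623047)
[570.  34.  10.]
[ 589. -223.   10.]
[ 494. -233.   10.]
[473.  25.  10.]
piston [706.   8.  55.]
bottle [ 700. -194.  130.]
sp1 [ 418. -207.    5.]
sp2 [377. -86.   5.]
yel [ 681. -345.   90.]
```

View pics/t0c.png

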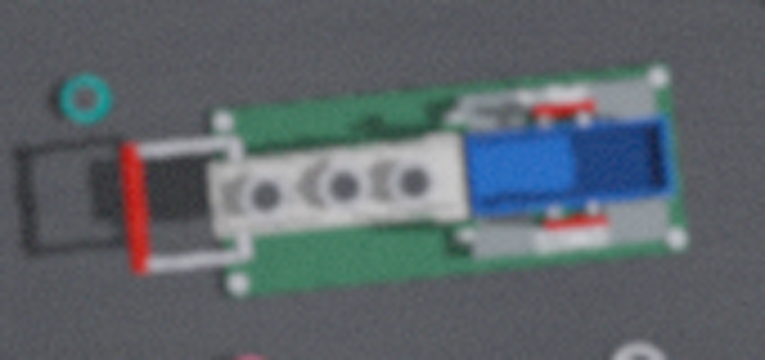

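The crop confirms it: a blue cassette with two red pads at crop (565,105) and (575,225), and the tray handle is the red bar at crop (135,205). The station origin is at about (530.5,-77.5) with yaw about +4.4°.

Next I turn the tool so that it closes along station y, then move above the bar.

Request:
play_rows:
  steps: [1, 0, 0, 0, -0.1333, 1, 0, 0, 0, -0.1333, 1, 0, 0, 0, -0.1333, 1, 0, 0, 0, -0.1333, 1, 0, 0, 0, -0.1333, 1, -0.0176, -0.0426, 0, 0, 1, -0.0176, -0.0426, 0, 0, 1, -0.0176, -0.0426, 0, 0, 1, -0.0176, -0.0426, 0, 0, 1, -0.0176, -0.0426, 0, 0, 1, -0.0176, -0.0426, 0, 0, 1, -0.0176, -0.0426, 0, 0, 1, -0.0176, -0.0426, 0, 0, 1, -0.0176, -0.0426, 0, 0, 1, -0.0176, -0.0426, 0, 0, 1, -0.0176, -0.0426, 0, 0, 1, -0.0176, -0.0426, 0, 0, 1, -0.0176, -0.0426, 0, 0, 1, -0.0176, -0.0426, 0, 0, 1, -0.0176, -0.0426, 0, 0]
  squeeze: 20

```text
time_s: 1.77
tcp_pos: [520.1, 68.8, 214.5]
tool_rot: [-0.0, -0.039, 0.999, 0.0]
force: [0.9, 0.2, 0.3]
opening: 95.0
grasp_force: 0.0
```

```bash
python3 - <<'E'
from h import *
c=snap('wrist','w1');o=c['obs'];print(o['tcp_pos'],qR(o['tool_rot']).round(3),c['mount'],o['time_s'])
E
```

```text
[520.09605041  68.81916068 214.52937612] [[-0.997 -0.077 -0.   ]
 [-0.077  0.997  0.   ]
 [ 0.     0.    -1.   ]] [[-1.14356112e-03 -9.67029955e-01 -2.54660082e-01  7.03157051e+01]
 [ 9.99999269e-01 -1.20571537e-03  8.79705611e-05 -9.87307451e-02]
 [-3.92117742e-04 -2.54659796e-01  9.67030628e-01 -1.68612444e+02]
 [ 0.00000000e+00  0.00000000e+00  0.00000000e+00  1.00000000e+00]] 1.7667
```

View pics/w1.png

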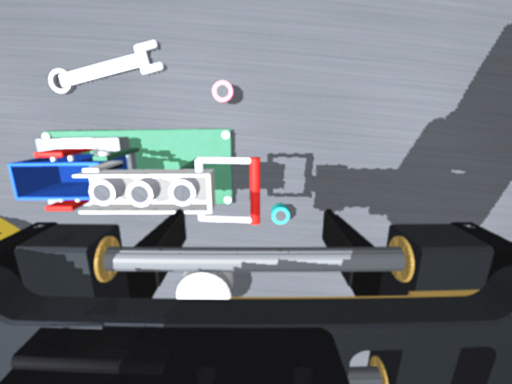

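The wrist view shows the red bar with ends at (255,157) and (255,224), the tray with three tappets at (101–181,191), and the cassette at left with pads at about (62,154) and (66,206). I measure these next.

```bash
python3 - <<'E'
from h import *
c=load('w1'); im=c['image']; h=cv2.cvtColor(im,cv2.COLOR_RGB2HSV)
red=((h[...,0]<8)|(h[...,0]>172))&(h[...,1]>150)&(h[...,2]>80)
n,l,s,ce=cv2.connectedComponentsWithStats(red.astype(np.uint8))
for i in range(1,n):
    if s[i,4]>30: print(s[i],ce[i].round(1),onz(c,*ce[i],135 if ce[i][0]>200 else 80).round(1))
b=s[1:][s[1:,0]>200][0]; x=b[0]+b[2]/2
p,q=onz(c,x,b[1],135),onz(c,x,b[1]+b[3],135);print(p.round(1),q.round(1))
E
```

```text
[ 42 150  47   7 133] [ 65.8 151.6] [ 503.2 -152.2   80. ]
[249 158  11  66 489] [254.9 191.2] [518.8  69.7 135. ]
[ 47 201  40   9 159] [ 67.3 204.3] [ 568.3 -157.    80. ]
[486.5  66.9 135. ] [553.  72. 135.]
```

Request:
play_rows:
  steps: [-0.16, 0, 0.0011, 0, 0, -0.16, 0, 0, 0, 0, -0.16, 0, 0, 0, 0, -0.16, 0, 0, 0, 0, -0.16, 0, 0, 0.015, 0, -0.16, 0, 0, 0.015, 0, -0.16, 0, 0, 0.015, 0, -0.16, 0, 0, 0.015, 0]

```text
time_s: 2.48
tcp_pos: [519.3, 72.7, 166.3]
tool_rot: [0.0, -0.04, 0.999, 0.0]
force: [-0.1, -0.4, 0.2]
opening: 46.9
grasp_force: 0.0
```

Request:
play_rows:
  steps: [-0.16, 0, -0.002, 0.015, 0, -0.16, 0, 0, 0.015, 0, -0.16, 0, 0, 0.015, 0, -0.16, 0, 0, 0.015, 0, -1, 0, 0, 0, 0, -1, 0, 0, 0, 0, -1, 0, 0, 0, 0, -1, 0, 0, 0, 0, -1, 0, 0, 0, 0, -1, 0, 0, 0, 0]
  squeeze: 20

```text
time_s: 3.32
tcp_pos: [520.0, 69.8, 119.2]
tool_rot: [0.001, -0.039, 0.999, -0.0]
force: [-0.6, -1.6, 3.3]
opening: 9.2
grasp_force: 20.0
```

Request:
play_rows:
  steps: [-1, 0, -0.00366, -0.01058, 0, -1, 0, -0.00366, -0.01058, 0, -1, 0, -0.0047, -0.01016, 0, -1, 0, -0.0047, -0.01016, 0, -1, 0, -0.00569, -0.00963, 0, -1, 0, -0.00569, -0.00963, 0, -1, 0, -0.00661, -0.00903, 0, -1, 0, -0.00661, -0.00903, 0, -1, 0, -0.0025, -0.00277, 0, -1, 0, -0.0025, -0.00277, 0, -1, 0, -0.0025, -0.00277, 0, -1, 0, -0.0025, -0.00277, 0, -1, 0, -0.0025, -0.00277, 0, -1, 0, -0.0025, -0.00277, 0, -1, 0, -0.00276, -0.00251, 0, -1, 0, -0.00276, -0.00251, 0, -1, 0, -0.00276, -0.00251, 0, -1, 0, -0.00276, -0.00251, 0, -1, 0, -0.00276, -0.00251, 0, -1, 0, -0.00276, -0.00251, 0]

```text
time_s: 4.98
tcp_pos: [524.6, 12.6, 209.0]
tool_rot: [0.001, -0.039, 0.999, 0.001]
force: [1.1, 9.1, 7.5]
opening: 9.2
grasp_force: 20.0
```

Request:
play_rows:
  steps: [-1, 0, -0.003, -0.00222, 0, -1, 0, -0.003, -0.00222, 0, -1, 0, -0.003, -0.00222, 0, -1, 0, -0.003, -0.00222, 0, -1, 0, -0.003, -0.00222, 0, -1, 0, -0.003, -0.00222, 0, -1, 0, -0.0048, -0.00287, 0, -1, 0, -0.0048, -0.00287, 0, -1, 0, -0.0048, -0.00287, 0, -1, 0, -0.0048, -0.00287, 0, -1, 0, -0.00507, -0.00237, 0, -1, 0, -0.00507, -0.00237, 0, -1, 0, -0.00507, -0.00237, 0, -1, 0, -0.00507, -0.00237, 0, -1, 0, 0, 0, 0, -1, 0, 0, 0, 0, -1, 0, 0, 0, 0, -1, 0, 0, 0, 0]

```text
time_s: 6.48
tcp_pos: [528.4, -34.0, 235.7]
tool_rot: [0.001, -0.039, 0.999, 0.0]
force: [3.2, 4.2, 7.3]
opening: 9.2
grasp_force: 20.0
```

```bash
python3 - <<'E'
from h import *
c=snap('scene','s2');w=snap('top','t2')
a=cv2.resize(c['image'][110:280,190:350],(560,595),interpolation=cv2.INTER_CUBIC)
b=cv2.resize(w['image'][195:265,255:325],(240,240),interpolation=cv2.INTER_CUBIC)
p=np.zeros((595,800,3),np.uint8);p[:,:560]=a;p[:240,560:]=b
cv2.imwrite('pics/c2.png',p[:,:,::-1])
E
```

```text
(no output)
```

View pics/c2.png

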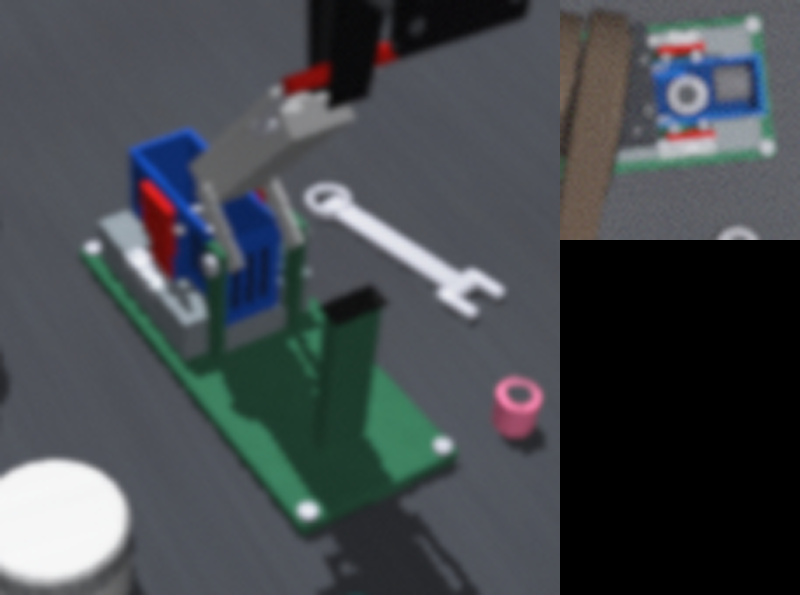

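The scene crop shows the tray tipped to about 0.9 rad. In the top inset, one tappet stands upright at inset (688,95) and one lies on its side at (735,82), both in the cassette. The third is hidden, so I check the wrist view.

```bash
python3 - <<'E'
from h import *
c=snap('wrist','w2')
E
```

```text
(no output)
```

View pics/w2.png

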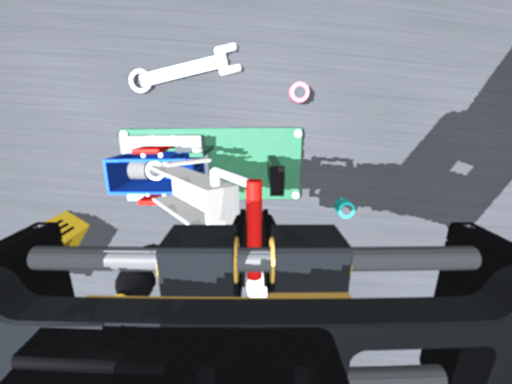

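```bash
python3 - <<'E'
from h import *
t=load('t2');w=load('w2');s=load('s2')
a=ray(t,292.3,222.7);b=ray(w,155,170)
A=np.c_[a[1],-b[1]];k=np.linalg.lstsq(A,b[0]-a[0],rcond=None)[0]
P=a[0]+k[0]*a[1];Q=b[0]+k[1]*b[1];print(P,Q)
im=w['image'][120:240,90:260]
x=cv2.resize(im,(800,565),interpolation=cv2.INTER_CUBIC)
cv2.imwrite('pics/c3.png',x[:,:,::-1])
E
```

```text
[ 534.32846694 -167.76340307   56.08644095] [ 536.12695108 -166.46132506   56.01614881]
```

View pics/c3.png

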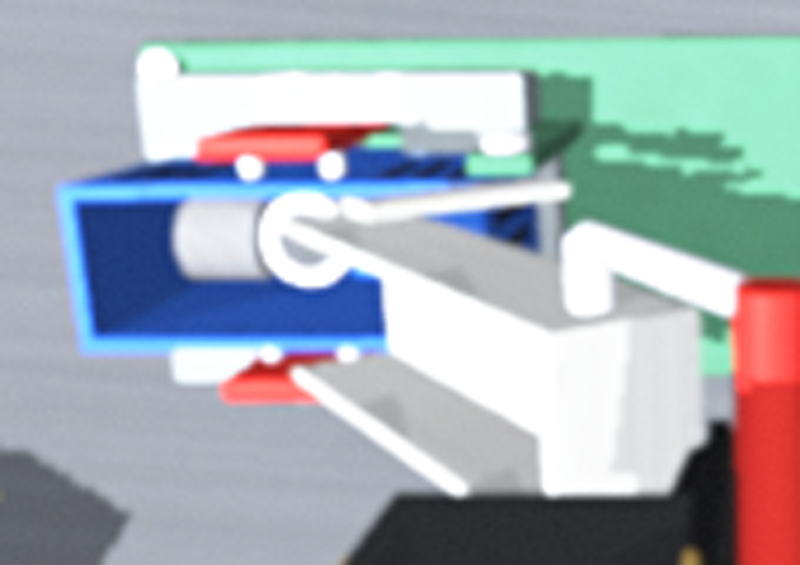

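The tray trough looks empty. One tappet lies on its side and one stands at about z=56, so the third must be under the mouth in the cassette. I lower the tray along the same arc.

Request:
play_rows:
  steps: [-1, 0, 0.01013, 0.00474, 0, -1, 0, 0.01013, 0.00474, 0, -1, 0, 0.00961, 0.00574, 0, -1, 0, 0.00961, 0.00574, 0, -1, 0, 0.00899, 0.00666, 0, -1, 0, 0.00899, 0.00666, 0, -1, 0, 0.00829, 0.00753, 0, -1, 0, 0.00829, 0.00753, 0, -1, 0, 0.00749, 0.00832, 0, -1, 0, 0.00749, 0.00832, 0, -1, 0, 0.00661, 0.00903, 0, -1, 0, 0.00661, 0.00903, 0, -1, 0, 0.00569, 0.00963, 0, -1, 0, 0.00569, 0.00963, 0, -1, 0, 0.0047, 0.01016, 0, -1, 0, 0.0047, 0.01016, 0, -1, 0, 0.00366, 0.01058, 0, -1, 0, 0.00366, 0.01058, 0, -1, 0, 0, 0, 0, -1, 0, 0, 0, 0]

```text
time_s: 8.3
tcp_pos: [519.7, 69.6, 117.6]
tool_rot: [-0.0, -0.039, 0.999, -0.0]
force: [2.1, -5.0, -3.6]
opening: 9.4
grasp_force: 20.0
```

```bash
python3 - <<'E'
from h import *
c=snap('wrist','w3');t=snap('top','t3')
a=cv2.resize(c['image'][110:250,0:280],(800,400),interpolation=cv2.INTER_CUBIC)
b=cv2.resize(t['image'][195:250,255:355],(364,200),interpolation=cv2.INTER_CUBIC)
p=np.zeros((600,800,3),np.uint8);p[:400]=a;p[400:,:364]=b
cv2.imwrite('pics/c4.png',p[:,:,::-1])
E
```

```text
(no output)
```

View pics/c4.png

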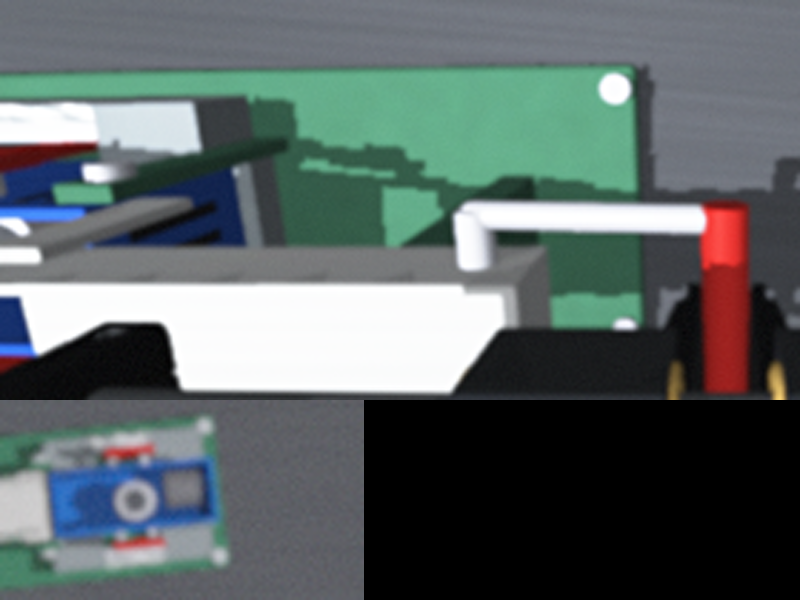

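The tray is back level and empty. The top inset shows one tappet standing at (135,500), stacked on another, and one on its side at (183,487). All are in the cassette.

I release the bar, rise, move over the cassette and turn 90°.

Request:
play_rows:
  steps: [-0.2, 0, 0, 0, 0, -0.2, 0, 0, 0, 0, -0.2, 0, 0, 0, 0, -0.2, 0, 0, 0, 0, -0.2, 0, 0, -0.02, 0, -0.2, 0, 0, -0.04, 0, -0.2, 0, 0, -0.04, 0, -0.2, 0, 0, -0.04, 0, 1, 0, -0.0415, 0, 0, 1, 0, -0.0415, 0, 0, 1, 0, -0.0415, 0, 0, 1, 0, -0.0415, 0, 0, 1, 0, -0.0415, 0, 0, 1, 0, -0.0415, 0, 0, 1, 0, -0.0415, 0, 0]

```text
time_s: 9.65
tcp_pos: [537.6, -163.3, 230.6]
tool_rot: [0.0, -0.039, 0.999, 0.0]
force: [0.0, 0.7, 0.6]
opening: 79.3
grasp_force: 0.0
```

Request:
play_rows:
  steps: [1, 0, 0, 0, 0.1538, 1, 0, 0, 0, 0.1538, 1, 0, 0, 0, 0.1538, 1, 0, 0, 0, 0.1538, 1, 0, 0, 0, 0.1538, 1, 0, 0, 0, 0.1538, 1, 0, 0, 0, 0.1538, 1, 0, 0, 0, 0.1538, 1, 0, 0, 0, 0.1538, 1, 0, 0, 0, 0.1538, 1, 0, 0, 0, 0.1538, 1, 0, 0, 0, 0.1538, 1, 0, 0, 0, 0.1538, 1, 0, 0, 0, 0]

```text
time_s: 10.82
tcp_pos: [537.7, -161.6, 230.5]
tool_rot: [-0.0, 0.681, 0.732, 0.0]
force: [0.6, -0.1, 0.8]
opening: 95.1
grasp_force: 0.0
```

```bash
python3 - <<'E'
from h import *
c=snap('wrist','w4');o=c['obs'];print(o['tcp_pos'],qR(o['tool_rot']).round(3))
im=c['image']; h=cv2.cvtColor(im,cv2.COLOR_RGB2HSV)
red=((h[...,0]<8)|(h[...,0]>172))&(h[...,1]>150)&(h[...,2]>80)
n,l,s,ce=cv2.connectedComponentsWithStats(red.astype(np.uint8))
for i in range(1,n):
    if s[i,4]>30: print(s[i],ce[i].round(1),onz(c,*ce[i],94).round(1))
E
```

```text
[ 537.70440196 -161.61085968  230.53504814] [[-0.073  0.997 -0.   ]
 [ 0.997  0.073  0.   ]
 [ 0.    -0.    -1.   ]]
[225 162   8  31 141] [228.2 177.3] [ 508.5 -160.2   94. ]
[274 162   8  31 136] [278.  176.2] [ 566.8 -154.6   94. ]
```

View pics/w4.png

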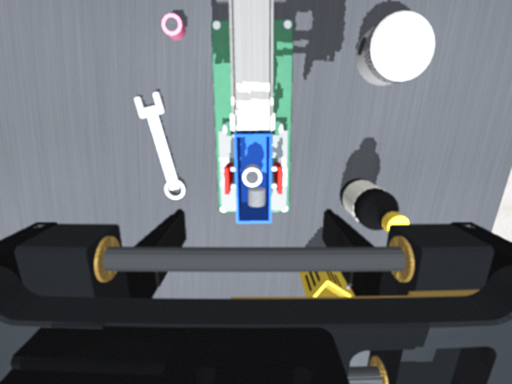

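The wrist view shows the cassette centred between the fingers, with pads at (228,177) and (278,176), three tappets' worth of steel inside, and clear side space. I descend and pinch.

Request:
play_rows:
  steps: [1, 0, 0, 0.03, 0, 1, 0, 0, 0.03, 0, 1, 0, 0, 0.03, 0, 1, 0, 0, 0.03, 0, 1, 0, 0, 0.03, 0, 1, 0, 0, 0.025, 0, 1, 0, 0, 0.025, 0, 1, 0, 0, 0.016, 0, 1, 0, 0, 0, 0, 1, 0, 0, 0, 0]

```text
time_s: 11.7
tcp_pos: [537.7, -161.7, 57.6]
tool_rot: [-0.001, 0.678, 0.735, -0.0]
force: [0.5, -0.3, -0.6]
opening: 95.4
grasp_force: 0.0
```

Request:
play_rows:
  steps: [-1, 0, 0, 0, 0, -1, 0, 0, 0, 0, -1, 0, 0, 0, 0, -1, 0, 0, 0, 0, -1, 0, 0, 0, 0, -1, 0, 0, 0, 0, -1, 0, 0, 0, 0, -1, 0, 0, 0, 0]
  squeeze: 28

```text
time_s: 12.37
tcp_pos: [537.5, -161.8, 58.5]
tool_rot: [-0.0, 0.679, 0.734, -0.0]
force: [-5.9, 0.3, 10.7]
opening: 52.6
grasp_force: 28.0
```

Request:
play_rows:
  steps: [-1, 0, 0, -0.004, 0, -1, 0, 0, -0.004, 0, -1, 0, 0, -0.004, 0, -1, 0, 0, -0.005, 0, -1, 0, 0, -0.005, 0, -1, 0, 0, -0.006, 0, -1, 0, 0, -0.006, 0, -1, 0, 0, -0.007, 0, -1, 0, 0, -0.007, 0, -1, 0, 0, -0.007, 0]

```text
time_s: 13.2
tcp_pos: [537.8, -161.8, 102.5]
tool_rot: [0.0, 0.679, 0.734, 0.0]
force: [0.7, 0.3, -5.4]
opening: 52.3
grasp_force: 28.0
```

Request:
play_rows:
  steps: [-1, 0, 0, -0.007, 0, -1, 0, 0, -0.007, 0, -1, 0, 0, -0.007, 0, -1, 0, 0, -0.007, 0, -1, 0, 0, -0.007, 0, -1, 0, 0, -0.007, 0, -1, 0, 0, -0.007, 0, -1, 0, 0, -0.006, 0, -1, 0, 0, -0.005, 0, -1, 0, 0, -0.004, 0, -1, 0, 0, -0.003, 0, -1, 0, 0, -0.002, 0, -1, 0, 0, 0, 0, -1, 0, 0, 0, 0, -1, 0, 0, 0, 0, -1, 0, 0, 0, 0]

```text
time_s: 14.53
tcp_pos: [537.7, -161.7, 156.8]
tool_rot: [-0.0, 0.679, 0.734, -0.0]
force: [0.1, 0.1, -5.5]
opening: 52.5
grasp_force: 28.0
```

```bash
python3 - <<'E'
from h import *
c=snap('scene','s5');w=snap('wrist','w5');print(get_obs()['tcp_pos'],get_obs()['force'])
a=cv2.resize(c['image'][70:270,190:350],(440,550),interpolation=cv2.INTER_CUBIC)
b=cv2.resize(w['image'][60:260,180:330],(360,480),interpolation=cv2.INTER_CUBIC)
p=np.zeros((550,800,3),np.uint8);p[:,:440]=a;p[:480,440:]=b
cv2.imwrite('pics/c5.png',p[:,:,::-1])
E
```

```text
[ 537.73949265 -161.74546534  156.86115809] [ 0.01533246 -0.07387656 -5.87573   ]
```

View pics/c5.png

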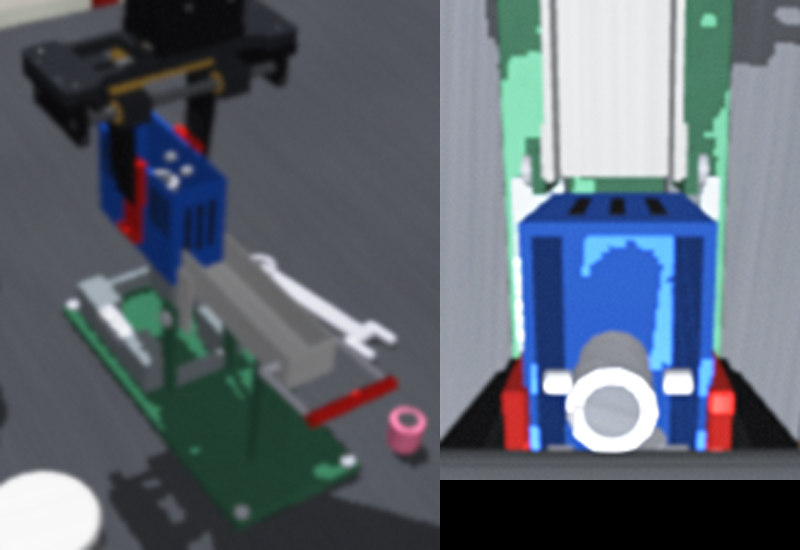

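The cassette hangs level about 99 mm above its seat, with a gap to the tray, both red pads pinched and the tray level. The tappets show at wrist inset (612,400), and the 5.5 N load fits three aboard.

```bash
python3 -c "
from station import *
print(job_done())"
```

```text
the job is handed in; nothing more can be done
None
```

I emptied the tray into the blue cassette, lowered it level, lifted the cassette about 99 mm above its seat by its pinched catches, and handed the job in; no verdict was returned, and the third tappet, hidden in the pictures, is inferred from the empty tray and the 5.5 N load.

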